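# Run a fingertip round the cover studs of a radio filter

### The job

The cover of the grey filter box is held by six domed snap studs in an L along two of its edges, and they still stand proud. Run the fingertips lightly over the row in one pass, starting at the free end of the longer leg, round the corner and on to the end of the shorter leg, so that each stud in turn is pushed home, keeping the fingertips within about 2 cm of the cover from the first stud to the last. Grasp, lift or shove nothing: the box stays where it is, and the attenuator lying on the cover and the other things on the table are left alone.

Things in the scene. Friction and masses are not known exactly. Their poses are not given: they have to be found in the camera images.
- filter_box: loose grey die-cast radio filter box, bare aluminium cover, 124 (x) x 164 (y) x 42 mm (z), 2 to 3.3 kg, held only by its weight on the table; a coaxial socket sticks out 14 mm at each end (+y, -y). Origin at the centre of its underside, z up; flat cover surface at z = 42 mm. Its yaw differs by up to 0.6 rad either way; at yaw 0 the leg of four studs faces the robot
- stud_1_top (a point): centre of the small flat top (6 mm across) of stud 1, the free end of the longer leg (four studs, corner included), at x, y = (-40, 60) mm in the box frame. Grey plastic domed stud in a thin dark collar ring, 28 mm across, sides sloping at about 25 degrees; its top stands 5 mm above the cover when up, 1 mm above it when fully home. z along the box's z
- stud_2_top (a point): centre of the small flat top (6 mm across) of stud 2, between, at x, y = (-40, 20) mm in the box frame. Grey plastic domed stud in a thin dark collar ring, 28 mm across, sides sloping at about 25 degrees; its top stands 5 mm above the cover when up, 1 mm above it when fully home. z along the box's z
- stud_3_top (a point): centre of the small flat top (6 mm across) of stud 3, between, at x, y = (-40, -20) mm in the box frame. Grey plastic domed stud in a thin dark collar ring, 28 mm across, sides sloping at about 25 degrees; its top stands 5 mm above the cover when up, 1 mm above it when fully home. z along the box's z
- stud_4_top (a point): centre of the small flat top (6 mm across) of stud 4, the corner of the L, at x, y = (-40, -60) mm in the box frame. Grey plastic domed stud in a thin dark collar ring, 28 mm across, sides sloping at about 25 degrees; its top stands 5 mm above the cover when up, 1 mm above it when fully home. z along the box's z
- stud_5_top (a point): centre of the small flat top (6 mm across) of stud 5, between, at x, y = (0, -60) mm in the box frame. Grey plastic domed stud in a thin dark collar ring, 28 mm across, sides sloping at about 25 degrees; its top stands 5 mm above the cover when up, 1 mm above it when fully home. z along the box's z
- stud_6_top (a point): centre of the small flat top (6 mm across) of stud 6, the free end of the shorter leg (three studs, corner included), at x, y = (40, -60) mm in the box frame. Grey plastic domed stud in a thin dark collar ring, 28 mm across, sides sloping at about 25 degrees; its top stands 5 mm above the cover when up, 1 mm above it when fully home. z along the box's z
- stud_1 (a joint): how far stud 1 is pushed in, m: 0 = fully up, 0.004 = fully home (starts between 0 and 0.001). Needs about 2.5 N (plus a little when pushed fast), no spring: stays where it is pushed
- stud_2 (a joint): how far stud 2 is pushed in, m: 0 = fully up, 0.004 = fully home (starts between 0 and 0.001). Needs about 2.5 N (plus a little when pushed fast), no spring: stays where it is pushed
- stud_3 (a joint): how far stud 3 is pushed in, m: 0 = fully up, 0.004 = fully home (starts between 0 and 0.001). Needs about 2.5 N (plus a little when pushed fast), no spring: stays where it is pushed
- stud_4 (a joint): how far stud 4 is pushed in, m: 0 = fully up, 0.004 = fully home (starts between 0 and 0.001). Needs about 2.5 N (plus a little when pushed fast), no spring: stays where it is pushed
- stud_5 (a joint): how far stud 5 is pushed in, m: 0 = fully up, 0.004 = fully home (starts between 0 and 0.001). Needs about 2.5 N (plus a little when pushed fast), no spring: stays where it is pushed
- stud_6 (a joint): how far stud 6 is pushed in, m: 0 = fully up, 0.004 = fully home (starts between 0 and 0.001). Needs about 2.5 N (plus a little when pushed fast), no spring: stays where it is pushed
- attenuator: loose plated attenuator, 15 x 46 x 13 mm, lying on the filter cover inside the angle of the L of studs; leave alone. Origin at the centre of its underside
- parts_box: loose small parts box, 47 x 67 x 24 mm, lying on the table; leave alone. Origin at the centre of its underside
- loupe: loose black watchmaker's loupe, 34 mm across, 28 mm high, standing on the table near a tall bag and a yellow case with its lid open (both fixed, left of the filter box: keep the arm in front of them or well above); leave alone. Origin at the centre of its underside
- trim_tool: loose thin trimming screwdriver, 120 mm long, 10 mm thick, lying on the table; leave alone. Origin at the centre of its underside

How it is judged:
By the outcome, as a careful person would: the job done as asked, in the order asked, and still so for the second after the job is handed in, with the robot touching nothing.
It also fails if it takes over 51 s, if anything falls off the work surface, if the arm or the gripper's body presses on something with over 40 N, if the wrist force passes 120 N, or if a joint passes its speed limit or range.

### The arm

A 6-joint arm with a two-finger parallel gripper is mounted at the origin on a cart in front of the work surface, level with it; the furniture and walls round the work are solid. World frame = base frame: x ahead of the robot, y to its left, z up, the work surface at z = 0. Lengths are in mm, angles in rad, forces in N, time in s.
With the tool pointing down it reaches from about 275 to 750 mm from the base axis. Payload 10.2 kg.
Tool frame: the origin (TCP) lies between the finger pads, 19 mm behind the fingertips; this is the grasp point; z points along the fingers, y is the line along which they close (so a half turn about z gives the same grasp; the last joint's range is limited). The gripper opens to 85 mm and grips with 20 to 120 N. Pads are 22 mm wide; open, the fingers measure 114 mm over their backs; the gripper's body (76 mm by 85 mm) begins 54 mm behind the grasp point. The pads swing forward as they close: fully open they stand 13 mm farther back than shut.
Start: joints at [0.895, 0.313, 1.498, -0, 1.331, -0.223], TCP at [229.693, 472.094, 249.994] pointing down, gripper open.
Joint ranges: [-2.94, 2.94], [-0.97, 2.17], [0.19, 2.56], [-1.23, 4.37], [0.02, 3.11], [-2.88, 2.88]. Speed limits (rad/s): [2.39, 2.39, 3.01, 3.14, 3.14, 3.14].

### API

Orientations are given as a unit quaternion [w, x, y, z].
In Python, from rig import sense, capture, finish_job, regions_of, mark_of gives the robot as it stands.
- The arm moves only by the tool jog_arm, never from a script. Its argument "series" is text: rows parted by semicolons, each of 7 numbers parted by spaces: the shift along the tool's x, y, z in units of 0.4 m (1.0 is 0.4 m), then the turn, a rotation vector about the tool's x, y, z in units of pi/2 rad (1.0 is pi/2 rad), then the opening, from -1 (shut) to 1 (fully open). A call has 1 to 20 rows; each row is the pose to reach, as a shift and turn from the pose commanded when the call began, along the tool's axes at that moment; what a row does not reach only later rows make up. A row lasts 1/8 s, in which the tool goes at most 62.5 mm and 10.7 degrees, less where a joint would pass 70% of its speed; a pose out of reach is approached as far as the arm can. A call with a number of a shift or a turn outside -1 to 1 is refused whole. A call with a gripper value outside its range is refused whole. The fingers move at their own pace and stop on an object; "grip_force" is the grip in N (left out, the last holds). Time passes only in rows, so rows that repeat a pose let the fingers close. It gives the time, the measured TCP pose, the force, the opening and the grip force at its end, in the units of the state.
- sense(): the state, without advancing time (a new reading comes with each control period).
- capture(name): name is "side" or "top" or "wrist"; returns a dict with "img" (384x512x3 uint8, red, green, blue), "intrinsics" (3x3 intrinsics, pixels), "R" (3x3) and "t" (3): a world point X has camera coordinates R X + t. Camera axes: x right, y down, z forward; pixel columns grow to the right and rows downward; lengths in mm; the calibration is good to about 2 mm. A picture is of the moment at which its call begins. There is no depth.
- finish_job(): hands the job in; it is judged then, once.
Trained networks look in a picture, given as the dict that the camera call returned (one of the last four; its "shot" number tells which), for a name from the list of things; names that differ only in an ending like _2 or _b are one class to them, and where a whole thing is asked for, a point or a joint stands for the part that bears it (a point fixed in the world has none). Each returns a list of dicts, best first, with "confidence" (0 to 1); they miss things now and then, are a little off and sometimes report something else, mostly with a low value. They report only what shows in the picture. A call takes as long as a camera call.
- regions_of(label, picture): "region" (384x512 bool, what is visible of it) and "point" ([row, column] in pixels, amid what is visible of it).
- mark_of(label, picture): "point" ([row, column] in pixels: a listed point, or the origin of a listed thing).
The state is a dict: "time_s": time; "joints": joint angles; "dq": joint speeds; "tau": joint torques, N m; "eef_pos": TCP position; "ee_rot": TCP orientation; "force": force on the tool from outside, world axes, zero at the start; "wrist_torque": the same for the moment, N m; "grip_width": opening from 0.0 (shut) to 1.0 (fully open); "grip_force": force on a finger pad.
Only numpy, scipy, OpenCV 4.12 (cv2) and the standard library are available. Lean on these libraries where they do the work, as an engineer would, in place of code of your own. Each camera call takes 0.05 s, during which the arm holds its last target. There are 200 camera calls.

## Working session

There is one attempt and no reset: what is moved stays moved. The work goes in short steps, Python scripts to look and compute and a tool call to move; the robot and the scene stay as the last step left them, time stands still between calls to the robot, and variables do not carry over. Pictures are saved under pics/ and viewed, at most 10 in all, crops included, and the job is handed in when it is done.

Besides the shell and the picture viewer there is one more tool, called as name(argument=value, ...), one argument or row to a line, values as JSON. jog_arm: Moves the arm, as the interface text tells. Shifts and turns lie within -1 to 1; 1 stands for 0.4 m of shift or pi/2 rad of turn. Its arguments: {"type":"object","properties":{"series":{"type":"string"},"grip_force":{"type":"number"}},"required":["series"]}

```bash
mkdir -p pics
python3 - <<'E'
from rig import *
import cv2, numpy as np, pickle
s=sense(); print({k:np.round(v,3).tolist() for k,v in s.items()})
P={}
for n in ["top","side"]:
    p=capture(n); P[n]={k:p[k] for k in("img","intrinsics","R","t")}
    P[n]['marks']={}
    for l in ["filter_box","stud_1_top","attenuator"]:
        m=mark_of(l,p); P[n]['marks'][l]=m
        print(n,l,[(np.round(d["point"],1).tolist(),round(d["confidence"],2)) for d in m][:8])
    print(np.round(p["intrinsics"],1).tolist(),np.round(p["R"],3).tolist(),np.round(p["t"],1).tolist())
pickle.dump(P,open("P.pkl","wb"))
cv2.imwrite("pics/a.png",np.vstack([cv2.resize(P[n]["img"][:,:,::-1],(400,300)) for n in P]))
cv2.imwrite("pics/top.png",cv2.resize(P["top"]["img"][:,:,::-1],(800,600)))
E
```

```text
{'time_s': 0.0, 'joints': [0.895, 0.313, 1.498, -0.0, 1.331, -0.223], 'dq': [0.001, -0.0, 0.001, -0.003, 0.001, -0.0], 'tau': [0.0, -41.227, -25.974, -0.0, 0.004, 0.0], 'eef_pos': [229.537, 471.898, 249.421], 'ee_rot': [-0.0, 0.224, 0.974, -0.001], 'force': [-0.61, -1.364, 0.377], 'wrist_torque': [-0.042, 0.035, -0.054], 'grip_force': 0.0, 'grip_width': 1.002}
top filter_box [([195.5, 251.8], 0.88), ([265.2, 318.9], 0.65)]
top stud_1_top [([216.0, 232.4], 0.52)]
top attenuator [([187.8, 233.4], 0.52)]
[[361.5, 0.0, 258.4], [0.0, 361.5, 189.7], [0.0, 0.0, 1.0]] [[0.008, -1.0, 0.007], [-0.987, -0.009, -0.161], [0.161, -0.006, -0.987]] [-305.4, 498.7, 844.1]
side filter_box [([232.7, 247.7], 0.74), ([219.2, 230.7], 0.56)]
side stud_1_top [([221.4, 263.6], 0.41)]
side attenuator [([216.0, 233.3], 0.49)]
[[419.3, 0.0, 248.1], [0.0, 419.3, 194.2], [0.0, 0.0, 1.0]] [[-0.837, -0.547, 0.017], [-0.202, 0.281, -0.938], [0.508, -0.789, -0.345]] [266.2, 254.4, 386.5]
```

View pics/top.png

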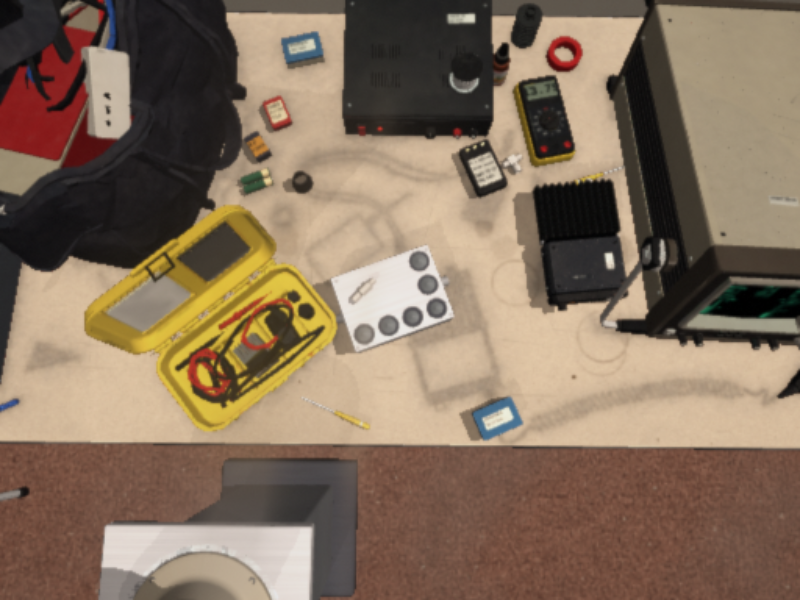

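View pics/a.png

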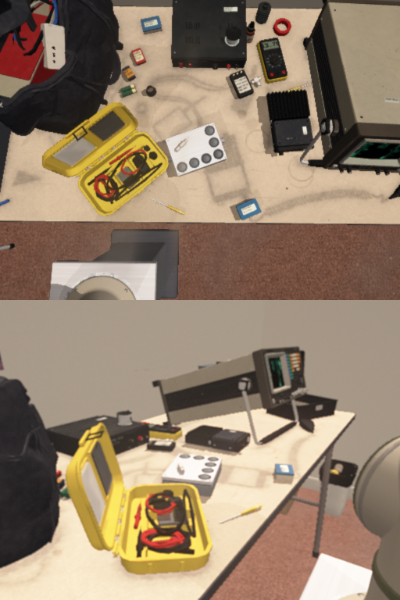

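The top view shows the box near (392, 297) in the 800×600 picture. Studs 1–4 run from (364, 333) to (437, 308), then 5 at (429, 284) and 6 at (419, 261). The attenuator is at (362, 290) and the yellow case is just to the left.

```bash
cat > h.py <<'E'
import numpy as np, cv2
from scipy.optimize import least_squares
B=np.array([[-40,60],[-40,20],[-40,-20],[-40,-60],[0,-60],[40,-60]],float)
def world(p,z):
    x,y,a=p; c,s=np.cos(a),np.sin(a)
    return np.c_[B@np.array([[c,s],[-s,c]])+[x,y],np.full(6,z)]
def proj(P,X):
    C=X@np.array(P["R"]).T+P["t"]; U=C@np.array(P["intrinsics"]).T
    return U[:,:2]/U[:,2:]
def ray(P,uv,z):
    R=np.array(P["R"]);d=R.T@np.linalg.inv(P["intrinsics"])@[uv[0],uv[1],1];o=-R.T@P["t"]
    return o+d*(z-o[2])/d[2]
def blobs(P,guess,r=7):
    """refine stud centres: dark blob centroid near each guess (disc ~ at cover level)"""
    g=cv2.cvtColor(P["img"],cv2.COLOR_RGB2GRAY).astype(float); out=[]
    for u,v in guess:
        for _ in range(4):
            yy,xx=np.mgrid[:384,:512]; m=np.hypot(xx-u,yy-v)<r
            w=np.clip(150-g,0,60)*m; u,v=(xx*w).sum()/w.sum(),(yy*w).sum()/w.sum()
        out.append((u,v))
    return np.array(out)
E
python3 - <<'E'
from h import *; import pickle
D=pickle.load(open("P.pkl","rb")); T,S=D["top"],D["side"]
g=np.array([(364,333),(387,324),(412,316),(437,308),(429,284),(419,261)])/1.5625
b=blobs(T,g); print(np.round(b,1).tolist())
f=lambda p:(proj(T,world(p,43.5))-b).ravel()
r=least_squares(f,[450,-200,.3]); print(r.x, np.round(r.fun.reshape(6,2),2).tolist())
print(np.round(world(r.x,43)).tolist())
q=proj(S,world(r.x,43.5)); im=S["img"][:,:,::-1].copy()
for a in q: cv2.circle(im,tuple(int(round(v*8)) for v in a),8,(0,0,255),-1,shift=3)
im2=T["img"][:,:,::-1].copy()
c=cv2.resize(im[170:270,180:340],(800,500),interpolation=cv2.INTER_CUBIC)
cv2.imwrite("pics/sidecrop.png",c)
for n,uv in dict(case_r=(214,205),case_low=(128,274),tool=(235,274),lid=(175,150),parts=(318,268)).items(): print(n,ray(T,uv,40).round())
E
```

```text
[[231.9, 213.6], [248.1, 208.1], [263.5, 202.4], [278.8, 196.8], [273.1, 181.8], [267.4, 166.7]]
[ 5.00369008e+02 -2.80441381e+02  3.55876224e-01] [[0.34, 0.05], [-0.26, -0.07], [-0.11, 0.07], [-0.06, 0.06], [0.03, -0.1], [0.07, -0.01]]
[[442.0, -238.0, 43.0], [456.0, -276.0, 43.0], [470.0, -313.0, 43.0], [484.0, -351.0, 43.0], [521.0, -337.0, 43.0], [559.0, -323.0, 43.0]]
case_r [ 463. -193.   40.]
case_low [297.   5.  40.]
tool [ 299. -247.   40.]
lid [600. -92.  40.]
parts [ 315. -444.   40.]
```

View pics/sidecrop.png

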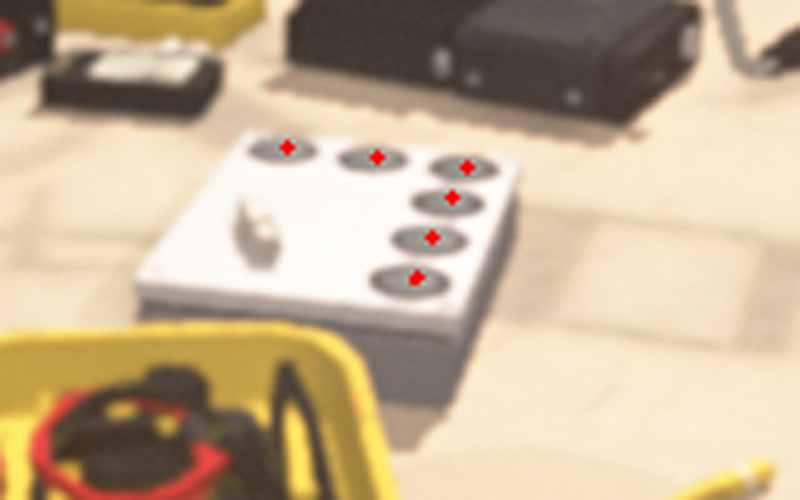

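The stud fit from the top view agrees with the side view to about 1 px, and the markers land on the studs. Next I'll close the fingers and move in front of the case.

jog_arm(
  series="-0.17 -0.25 -0.05 0 0 0 -1; -0.34 -0.5 -0.05 0 0 0.1 -1; -0.5 -0.75 -0.05 0 0 0.2 -1; -0.67 -0.985 -0.05 0 0 0.35 -1; -0.67 -0.985 -0.05 0 0 0.486 -1; -0.67 -0.985 -0.05 0 0 0.486 -1; -0.67 -0.985 -0.05 0 0 0.486 -1; -0.67 -0.985 -0.05 0 0 0.486 -1; -0.67 -0.985 -0.05 0 0 0.486 -1; -0.67 -0.985 -0.05 0 0 0.486 -1; -0.67 -0.985 -0.05 0 0 0.486 -1; -0.67 -0.985 -0.05 0 0 0.486 -1; -0.67 -0.985 -0.05 0 0 0.486 -1",
  grip_force=20,
)

```text
time_s: 2.02
eef_pos: [298.3, 1.0, 270.0]
ee_rot: [0.0, 0.571, 0.821, 0.0]
force: [0.4, 0.0, -0.1]
grip_width: 0.001
grip_force: 0.0
```

```bash
cat > t.py <<'E'
from rig import *; import numpy as np, sys
from scipy.spatial.transform import Rotation as Ro
s=sense(); q=s["ee_rot"]; R=Ro.from_quat([*q[1:],q[0]]).as_matrix()
print(s["time_s"],"pos",np.round(s["eef_pos"],1),"F",np.round(s["force"],2),"grip",round(s["grip_width"],2),"j",np.round(s["joints"],2))
print("axes",np.round(R.T,3).tolist())
a=0.3559; print("tool z-turn units to align", (np.arctan2(R[1,0],R[0,0])-(a+np.pi/2))/(np.pi/2))
for t in [tuple(map(float,x.split(","))) for x in sys.argv[1:]]:
    print(t,np.round(R.T@(np.array(t)-s["eef_pos"])/400,4))
E
python3 t.py 442,-238,200 442,-238,80
```

```text
2.025 pos [298.3   1.  270. ] F [ 0.42  0.04 -0.09] grip 0.0 j [-0.4  -0.24  2.02 -0.    1.36 -0.75]
axes [[-0.348, 0.937, -0.0], [0.937, 0.348, 0.0], [0.0, -0.0, -1.0]]
tool z-turn units to align 1.480031247041117e-06
(442.0, -238.0, 200.0) [-0.6852  0.1285  0.1751]
(442.0, -238.0, 80.0) [-0.6852  0.1285  0.4751]
```

jog_arm(
  series="-0.15 0.03 0 0 0 0 -1; -0.3 0.055 0.02 0 0 0 -1; -0.45 0.085 0.06 0 0 0 -1; -0.6 0.11 0.11 0 0 0 -1; -0.685 0.128 0.175 0 0 0 -1; -0.685 0.128 0.175 0 0 0 -1; -0.685 0.128 0.3 0 0 0 -1; -0.685 0.128 0.4 0 0 0 -1; -0.685 0.128 0.45 0 0 0 -1; -0.685 0.128 0.475 0 0 0 -1; -0.685 0.128 0.475 0 0 0 -1; -0.685 0.128 0.475 0 0 0 -1",
)

```text
time_s: 3.52
eef_pos: [441.9, -238.8, 81.1]
ee_rot: [0.001, 0.571, 0.821, -0.0]
force: [-0.0, 0.2, -0.2]
grip_width: -0.001
grip_force: 0.0
```

```bash
python3 t.py 442,-238,68 442,-238,62
python3 - <<'E'
from rig import *; import cv2,numpy as np
a=capture("wrist")["img"]; b=capture("side")["img"][150:300,140:340]; c=capture("top")["img"][120:270,180:380]
cv2.imwrite("pics/w.png",np.hstack([cv2.resize(a,(400,300)),np.zeros((300,0,3),np.uint8),cv2.resize(b,(400,300))])[:,:,::-1])
E
```

```text
3.525 pos [ 441.9 -238.8   81.1] F [-0.    0.22 -0.17] grip -0.0 j [-0.73  0.47  1.76  0.    0.91 -1.08]
axes [[-0.347, 0.938, -0.002], [0.938, 0.347, 0.001], [0.001, -0.001, -1.0]]
tool z-turn units to align -0.0006753889799182977
(442.0, -238.0, 68.0) [0.0019 0.0009 0.0327]
(442.0, -238.0, 62.0) [0.0019 0.0009 0.0477]
```

View pics/w.png

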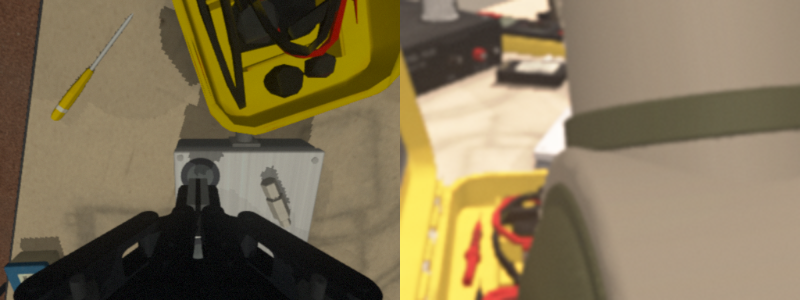

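The wrist view shows the closed fingertips next to stud 1, which is at (200, 170). I'll check the fit against that stud before touching it.

Run:
```python
from rig import *; from h import *
p=capture("wrist"); s=sense(); e=np.array(s["eef_pos"])
X=np.vstack([world([500.4,-280.4,.356],46.5)[:1],[e+[0,0,-19]]])
c=X[0]-[0,0,4.5]; th=np.linspace(0,2*np.pi,40)
ring=np.c_[c[0]+14*np.cos(th),c[1]+14*np.sin(th),0*th+42.3]
q=proj(p,X); print(q.round(1)); m=mark_of("stud_1_top",p); print([(d["point"],d["confidence"]) for d in m])
k=8;u0,v0=206,170
c=cv2.resize(p["img"][v0:v0+75,u0:u0+100,::-1],None,fx=k,fy=k,interpolation=cv2.INTER_CUBIC)
for a,col in zip(q,[(0,0,255),(0,255,0)]): cv2.circle(c,tuple(int((a[i]-(u0,v0)[i]+.5)*k) for i in (0,1)),4,col,-1)
cv2.polylines(c,[((proj(p,ring)-[u0,v0]+.5)*k).astype(np.int32)],True,(0,0,255),1)
cv2.imwrite("pics/w2.png",c)
```

```text
[[254.6 227.6]
 [253.8 239.8]]
[([228.6, 255.6], 0.79), ([254.3, 352.1], 0.46)]
```

View pics/w2.png

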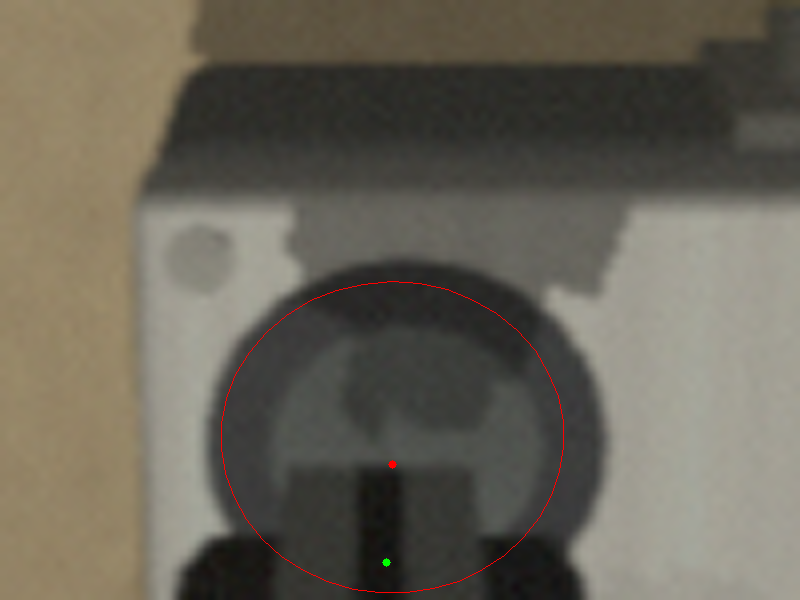

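The visible collar sits about 1–1.5 mm towards +x of the box compared with the fit. I'll correct for that and descend gently.

jog_arm(
  series="0 0.004 0.01 0 0 0 -1; 0 0.004 0.02 0 0 0 -1; 0 0.004 0.025 0 0 0 -1; 0 0.004 0.025 0 0 0 -1; 0 0.004 0.025 0 0 0 -1; 0 0.004 0.025 0 0 0 -1",
)

```text
time_s: 4.53
eef_pos: [443.0, -238.1, 70.1]
ee_rot: [0.0, 0.571, 0.821, -0.0]
force: [-0.2, -0.9, -0.4]
grip_width: 0.0
grip_force: 0.0
```

```bash
python3 t.py 443,-237.6,62
```

```text
4.525 pos [ 443.  -238.1   70.1] F [-0.2  -0.94 -0.39] grip 0.0 j [-0.73  0.49  1.77  0.    0.88 -1.08]
axes [[-0.347, 0.938, -0.0], [0.938, 0.347, 0.0], [0.0, -0.0, -1.0]]
tool z-turn units to align -0.0008258576684983195
(443.0, -237.6, 62.0) [0.0012 0.0004 0.0202]
```

jog_arm(
  series="0 0 0.005 0 0 0 -1; 0 0 0.0075 0 0 0 -1; 0 0 0.01 0 0 0 -1; 0 0 0.0125 0 0 0 -1; 0 0 0.0125 0 0 0 -1; 0 0 0.0125 0 0 0 -1",
)

```text
time_s: 5.28
eef_pos: [443.0, -238.0, 65.0]
ee_rot: [-0.0, 0.571, 0.821, -0.0]
force: [-0.1, 0.2, 0.6]
grip_width: -0.002
grip_force: 0.0
```

jog_arm(
  series="0 0 0.002 0 0 0 -1; 0 0 0.004 0 0 0 -1; 0 0 0.004 0 0 0 -1; 0 0 0.004 0 0 0 -1",
)

```text
time_s: 5.78
eef_pos: [443.0, -238.1, 63.4]
ee_rot: [0.0, 0.571, 0.821, 0.0]
force: [-0.3, 0.1, 1.7]
grip_width: 0.001
grip_force: 0.7
```

jog_arm(
  series="0 0 0.001 0 0 0 -1; 0 0 0.0025 0 0 0 -1; 0 0 0.0025 0 0 0 -1; 0 0 0.0025 0 0 0 -1",
)

```text
time_s: 6.28
eef_pos: [443.0, -238.1, 62.4]
ee_rot: [-0.0, 0.571, 0.821, -0.0]
force: [0.6, -0.4, 1.4]
grip_width: -0.003
grip_force: 0.7
```

jog_arm(
  series="0 0 0.001 0 0 0 -1; 0 0 0.001 0 0 0 -1; 0 0 0.001 0 0 0 -1",
)

```text
time_s: 6.65
eef_pos: [443.0, -238.1, 62.0]
ee_rot: [0.0, 0.571, 0.821, -0.0]
force: [-0.3, -0.1, 1.8]
grip_width: -0.002
grip_force: 0.9
```

jog_arm(
  series="0 0 0.001 0 0 0 -1; 0 0 0.001 0 0 0 -1; 0 0 0.001 0 0 0 -1",
)

```text
time_s: 7.02
eef_pos: [443.0, -238.1, 61.7]
ee_rot: [0.0, 0.571, 0.821, -0.0]
force: [-0.7, 0.4, 2.9]
grip_width: 0.003
grip_force: 1.9
```

jog_arm(
  series="0 0 0.001 0 0 0 -1; 0 0 0.001 0 0 0 -1; 0 0 0.001 0 0 0 -1",
)

```text
time_s: 7.4
eef_pos: [443.0, -238.1, 61.6]
ee_rot: [0.0, 0.571, 0.821, -0.0]
force: [-2.3, 1.4, 7.1]
grip_width: 0.002
grip_force: 3.8
```

jog_arm(
  series="0 0 0.001 0 0 0 -1; 0 0 0.001 0 0 0 -1; 0 0 0.001 0 0 0 -1",
)

```text
time_s: 7.78
eef_pos: [443.1, -238.1, 61.5]
ee_rot: [0.0, 0.571, 0.821, -0.0]
force: [-2.2, 1.7, 11.9]
grip_width: 0.002
grip_force: 5.6
```

Stud 1 is home: the tool stopped at 61.6 mm and the force rose. I'll ease the pressure slightly and sweep to stud 2.

jog_arm(
  series="-0.004 0 -0.001 0 0 0 -1; -0.009 0 -0.001 0 0 0 -1; -0.014 0 -0.001 0 0 0 -1; -0.019 0 -0.001 0 0 0 -1; -0.024 0 -0.001 0 0 0 -1; -0.029 0 -0.001 0 0 0 -1; -0.034 0 -0.001 0 0 0 -1; -0.039 0 -0.001 0 0 0 -1; -0.044 0 -0.001 0 0 0 -1; -0.049 0 -0.001 0 0 0 -1; -0.054 0 -0.001 0 0 0 -1; -0.059 0 -0.001 0 0 0 -1; -0.064 0 -0.001 0 0 0 -1; -0.069 0 -0.001 0 0 0 -1; -0.074 0 -0.001 0 0 0 -1; -0.079 0 -0.001 0 0 0 -1; -0.084 0 -0.001 0 0 0 -1; -0.09 0 -0.001 0 0 0 -1; -0.096 0 -0.001 0 0 0 -1; -0.1 0 -0.001 0 0 0 -1",
)

```text
time_s: 10.28
eef_pos: [457.1, -275.9, 61.6]
ee_rot: [0.0, 0.571, 0.821, -0.0]
force: [-2.3, 4.3, 6.9]
grip_width: 0.002
grip_force: 3.1
```

```bash
python3 - <<'E'
from h import *
print(world([501.4,-280.0,.356],43).round(1).tolist())
E
python3 t.py 457.3,-275.3,61.2 471,-313,61.2
```

```text
[[443.0, -237.7, 43.0], [456.9, -275.2, 43.0], [470.9, -312.7, 43.0], [484.8, -350.2, 43.0], [522.3, -336.2, 43.0], [559.8, -322.3, 43.0]]
10.275 pos [ 457.1 -275.9   61.6] F [-2.27  4.33  6.93] grip 0.0 j [-0.76  0.56  1.68  0.    0.91 -1.12]
axes [[-0.347, 0.938, -0.001], [0.938, 0.347, 0.0], [0.001, -0.0, -1.0]]
tool z-turn units to align -0.0008498330103519867
(457.3, -275.3, 61.2) [0.0012 0.0009 0.0011]
(471.0, -313.0, 61.2) [-0.0991  0.0003  0.0011]
```

Stud 2 is home too, stopping at the same height under about 7 N. On to stud 3, a touch lighter.

jog_arm(
  series="-0.004 0 -0.0004 0 0 0 -1; -0.009 0 -0.0004 0 0 0 -1; -0.014 0 -0.0004 0 0 0 -1; -0.019 0 -0.0004 0 0 0 -1; -0.024 0 -0.0004 0 0 0 -1; -0.029 0 -0.0004 0 0 0 -1; -0.034 0 -0.0004 0 0 0 -1; -0.039 0 -0.0004 0 0 0 -1; -0.044 0 -0.0004 0 0 0 -1; -0.049 0 -0.0004 0 0 0 -1; -0.054 0 -0.0004 0 0 0 -1; -0.059 0 -0.0004 0 0 0 -1; -0.064 0 -0.0004 0 0 0 -1; -0.069 0 -0.0004 0 0 0 -1; -0.074 0 -0.0004 0 0 0 -1; -0.079 0 -0.0004 0 0 0 -1; -0.084 0 -0.0004 0 0 0 -1; -0.09 0 -0.0004 0 0 0 -1; -0.096 0 -0.0004 0 0 0 -1; -0.1 0 -0.0004 0 0 0 -1",
)

```text
time_s: 12.78
eef_pos: [470.9, -313.2, 61.6]
ee_rot: [0.0, 0.571, 0.821, 0.0]
force: [-2.4, 4.4, 6.0]
grip_width: -0.004
grip_force: 3.0
```

```bash
python3 t.py 484.8,-350.2,61.2
python3 - <<'E'
from rig import *; from h import *
p=capture("wrist"); q=proj(p,world([501.4,-280.0,.356],43))
for l in ["stud_1_top"]: print(q.round(1).tolist(),[(np.round(d["point"][::-1],1).tolist(),round(d["confidence"],2)) for d in mark_of(l,p)])
E
```

```text
12.775 pos [ 470.9 -313.2   61.6] F [-2.37  4.44  6.04] grip -0.0 j [-0.79  0.61  1.58  0.    0.95 -1.15]
axes [[-0.347, 0.938, -0.0], [0.938, 0.347, 0.0], [0.0, 0.0, -1.0]]
tool z-turn units to align -0.0008476008286635112
(484.8, -350.2, 61.2) [-0.0989  0.0005  0.001 ]
[[254.4, 95.1], [254.3, 173.5], [254.2, 239.6], [254.1, 296.2], [317.6, 296.2], [381.0, 296.3]] [([251.5, 97.6], 0.69), ([254.1, 174.6], 0.35)]
```

jog_arm(
  series="-0.004 0.0005 0 0 0 0 -1; -0.009 0.0005 0 0 0 0 -1; -0.014 0.0005 0 0 0 0 -1; -0.019 0.0005 0 0 0 0 -1; -0.024 0.0005 0 0 0 0 -1; -0.029 0.0005 0 0 0 0 -1; -0.034 0.0005 0 0 0 0 -1; -0.039 0.0005 0 0 0 0 -1; -0.044 0.0005 0 0 0 0 -1; -0.049 0.0005 0 0 0 0 -1; -0.054 0.0005 0 0 0 0 -1; -0.059 0.0005 0 0 0 0 -1; -0.064 0.0005 0 0 0 0 -1; -0.069 0.0005 0 0 0 0 -1; -0.074 0.0005 0 0 0 0 -1; -0.079 0.0005 0 0 0 0 -1; -0.084 0.0005 0 0 0 0 -1; -0.09 0.0005 0 0 0 0 -1; -0.096 0.0005 0 0 0 0 -1; -0.1 0.0005 0 0 0 0 -1",
)

```text
time_s: 15.38
eef_pos: [485.0, -350.6, 61.6]
ee_rot: [0.0, 0.571, 0.821, 0.0]
force: [-1.3, 3.5, 6.0]
grip_width: -0.004
grip_force: 2.9
```

```bash
python3 t.py 484.8,-350.2,61.2 522.3,-336.2,61.2 559.8,-322.3,61.2
python3 - <<'E'
from rig import *; from h import *
p=capture("wrist"); q=proj(p,world([501.4,-280.0,.356],43))
print(q.round(1).tolist(),[(np.round(d["point"][::-1],1).tolist(),round(d["confidence"],2)) for d in mark_of("stud_1_top",p)])
cv2.imwrite("pics/w4.png",cv2.resize(p["img"][:,:,::-1],(640,480)))
E
```

```text
15.375 pos [ 485.  -350.6   61.6] F [-1.34  3.48  5.98] grip -0.0 j [-0.82  0.67  1.47  0.    1.   -1.18]
axes [[-0.347, 0.938, -0.0], [0.938, 0.347, 0.0], [0.0, -0.0, -1.0]]
tool z-turn units to align -0.000836457594994499
(484.8, -350.2, 61.2) [ 0.0012 -0.      0.0011]
(522.3, -336.2, 61.2) [0.0014 0.1001 0.0011]
(559.8, -322.3, 61.2) [0.0015 0.2    0.0011]
[[254.3, 0.8], [254.1, 95.1], [254.0, 173.4], [254.0, 239.6], [322.4, 239.6], [390.8, 239.6]] [([254.8, 2.1], 0.59), ([389.7, 57.6], 0.25)]
```

View pics/w4.png

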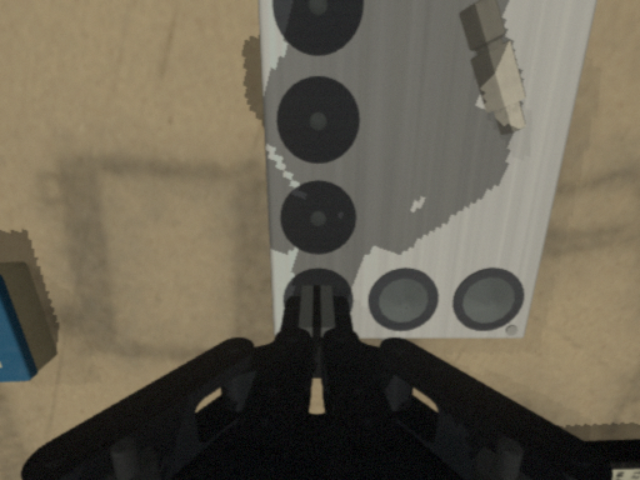

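The wrist picture shows studs 1–3 pressed flat, the fingertips on stud 4 at (318, 295), and studs 5 and 6 at (404, 299) and (489, 299), where predicted. The box hasn't moved, so I'll take the corner.

jog_arm(
  series="0.0005 0.004 0 0 0 0 -1; 0.001 0.009 0 0 0 0 -1; 0.001 0.014 0 0 0 0 -1; 0.001 0.019 0 0 0 0 -1; 0.001 0.024 0 0 0 0 -1; 0.001 0.029 0 0 0 0 -1; 0.001 0.034 0 0 0 0 -1; 0.001 0.039 0 0 0 0 -1; 0.001 0.044 0 0 0 0 -1; 0.001 0.049 0 0 0 0 -1; 0.001 0.054 0 0 0 0 -1; 0.001 0.059 0 0 0 0 -1; 0.001 0.064 0 0 0 0 -1; 0.001 0.069 0 0 0 0 -1; 0.001 0.074 0 0 0 0 -1; 0.001 0.079 0 0 0 0 -1; 0.001 0.084 0 0 0 0 -1; 0.001 0.09 0 0 0 0 -1; 0.001 0.096 0 0 0 0 -1; 0.001 0.1 0 0 0 0 -1",
)

```text
time_s: 17.98
eef_pos: [522.4, -336.4, 61.6]
ee_rot: [0.0, 0.571, 0.821, -0.0]
force: [-4.2, -1.0, 5.7]
grip_width: 0.002
grip_force: 2.8
```

jog_arm(
  series="0 0.004 0 0 0 0 -1; 0 0.009 0 0 0 0 -1; 0 0.014 0 0 0 0 -1; 0 0.019 0 0 0 0 -1; 0 0.024 0 0 0 0 -1; 0 0.029 0 0 0 0 -1; 0 0.034 0 0 0 0 -1; 0 0.039 0 0 0 0 -1; 0 0.044 0 0 0 0 -1; 0 0.049 0 0 0 0 -1; 0 0.054 0 0 0 0 -1; 0 0.059 0 0 0 0 -1; 0 0.064 0 0 0 0 -1; 0 0.069 0 0 0 0 -1; 0 0.074 0 0 0 0 -1; 0 0.079 0 0 0 0 -1; 0 0.084 0 0 0 0 -1; 0 0.09 0 0 0 0 -1; 0 0.096 0 0 0 0 -1; 0 0.1 0 0 0 0 -1",
)

```text
time_s: 20.48
eef_pos: [559.9, -322.5, 61.7]
ee_rot: [0.0, 0.571, 0.821, -0.0]
force: [-3.6, -1.3, 4.7]
grip_width: 0.002
grip_force: 2.8
```

```bash
python3 t.py 559.8,-322.3,61.2
```

```text
20.475 pos [ 559.9 -322.5   61.7] F [-3.56 -1.32  4.74] grip 0.0 j [-0.7   0.76  1.3  -0.    1.08 -1.06]
axes [[-0.347, 0.938, -0.001], [0.938, 0.347, -0.0], [0.0, -0.0, -1.0]]
tool z-turn units to align -0.0007756373075070408
(559.8, -322.3, 61.2) [ 0.0005 -0.      0.0012]
```

All six passed. I'll press stud 6 a little further to confirm it's seated, then lift straight up.

jog_arm(
  series="0 0 0.0005 0 0 0 -1; 0 0 0.001 0 0 0 -1; 0 0 0.001 0 0 0 -1",
)

```text
time_s: 20.85
eef_pos: [560.0, -322.5, 61.6]
ee_rot: [0.0, 0.571, 0.821, -0.0]
force: [-4.3, -0.3, 7.5]
grip_width: 0.002
grip_force: 3.7
```

jog_arm(
  series="0 0 -0.01 0 0 0 -1; 0 0 -0.04 0 0 0 -1; 0 0 -0.12 0 0 0 -1; 0 0 -0.2 0 0 0 -1; 0 0 -0.3 0 0 0 -1; 0 0 -0.35 0 0 0 -1; 0 0 -0.35 0 0 0 -1; 0 0 -0.35 0 0 0 -1; 0 0 -0.35 0 0 0 -1",
)

```text
time_s: 21.98
eef_pos: [559.4, -322.1, 199.7]
ee_rot: [-0.001, 0.571, 0.821, 0.0]
force: [-0.1, 0.1, -0.5]
grip_width: -0.001
grip_force: 0.0
```

Run:
```python
from rig import *; from h import *
p=capture("wrist"); t=capture("top")
cv2.imwrite("pics/w5.png",np.hstack([p["img"],cv2.resize(t["img"][120:312,200:344],(288,384))])[:,:,::-1])
for d in (p,t):
    q=proj(d,world([501.4,-280.0,.356],43)); print(q.round(1).tolist(),[(np.round(m["point"][::-1],1).tolist(),round(m["confidence"],2)) for m in mark_of("stud_1_top",d)])
```

```text
[[168.3, 53.2], [172.3, 98.3], [175.8, 139.5], [179.1, 177.2], [216.5, 177.2], [254.0, 177.2]] [([443.6, 47.1], 0.52), ([166.4, 53.9], 0.5)]
[[232.1, 213.2], [247.7, 207.6], [263.2, 202.0], [278.6, 196.5], [272.9, 181.3], [267.3, 166.4]] []
```

View pics/w5.png

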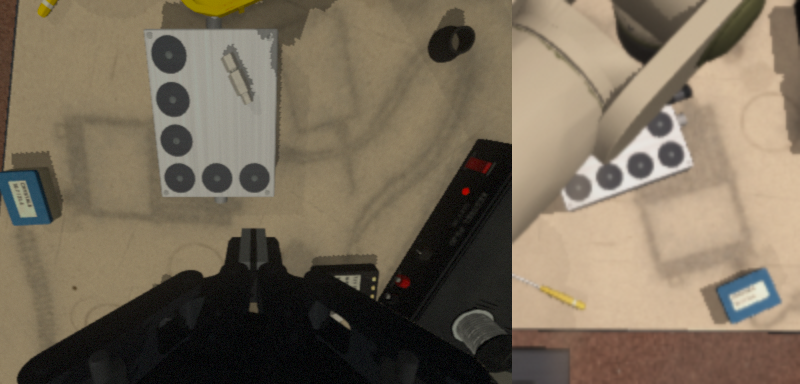

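The picture shows all six studs dark and flat, at (169, 54), (172, 99), (176, 140), (180, 178), (217, 178) and (254, 178). The box and attenuator are where they were, and the arm is clear.

```bash
python3 -c "
from rig import *
print(finish_job())"
```

```text
the job is handed in; nothing more can be done
None
```

All six studs were pressed in order in one pass, each stopping at about the same height (TCP z 61.6–61.7 mm). In the last pictures the box and attenuator hadn't moved, and the arm was lifted clear before I handed the job in at about 22 s.

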